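Check a bearing against the master on sprung comparator stations

TASK

Set the comparator with the master and then take the reading of the new bearing: with the closed fingertips, gently press the bearing on the yellow station straight down in its middle, well past half of its cup's travel, hold it there for about a second and let it come up again; then do the same to the bearing on the blue station. Nothing is gripped or lifted: the bearings stay in their cups, do not touch the rejected bearing on the red station, and leave the capacitors and the grease tin where they stand. Finish with all cups up and the hand withdrawn.

Things in the scene. Friction and masses are not known exactly. Their poses are not given: they have to be found in the camera images.
- station_yellow: comparator station bolted to the bench, for the setting-master bearing: dark steel foot disc 80 diameter x 10 high, yellow-painted round body 56 diameter up to 42 high, on top a bright steel cup carrying a ball bearing (35 outer diameter x 11 high). Origin: centre of the underside, z up, the cup's axis is the z axis. A small dial (38 diameter) sticks out of its foot towards local -x, to 65 from the axis and 40 high (lengths in mm)
- seat_yellow (a point): centre of the inner floor of the yellow station's cup when the cup is up, 59 above the bench; fixed to the station. The cup rim stands 5 above this floor and is 44 in outer diameter, so the bearing stands proud of the rim (lengths in mm)
- cup_yellow (a joint): how far (m) the yellow station's cup is pushed down: 0 is up, 0.010 the hard stop. A spring lifts it: about 1.5 N to start it moving, 4 N at 0.005, 6.5 N at 0.010; it is damped (15 N per m/s) and rises by itself when released
- bearing_yellow: steel ball bearing 35 diameter x 11 high, lying loose and flat in the yellow station's cup. Origin: centre of its underside; its top face is 11 above, i.e. 70 above the bench with the cup up. Press it in the middle of its top (the bore is solid to the fingers); it must not take more than 20 N (lengths in mm)
- station_blue: comparator station bolted to the bench, for the bearing to be checked: dark steel foot disc 80 diameter x 10 high, blue-painted round body 56 diameter up to 42 high, on top a bright steel cup carrying a ball bearing (35 outer diameter x 11 high). Origin: centre of the underside, z up, the cup's axis is the z axis. A small dial (38 diameter) sticks out of its foot towards local -x, to 65 from the axis and 40 high (lengths in mm)
- seat_blue (a point): centre of the inner floor of the blue station's cup when the cup is up, 59 above the bench; fixed to the station. The cup rim stands 5 above this floor and is 44 in outer diameter, so the bearing stands proud of the rim (lengths in mm)
- cup_blue (a joint): how far (m) the blue station's cup is pushed down: 0 is up, 0.010 the hard stop. A spring lifts it: about 1.5 N to start it moving, 4 N at 0.005, 6.5 N at 0.010; it is damped (15 N per m/s) and rises by itself when released
- bearing_blue: steel ball bearing 35 diameter x 11 high, lying loose and flat in the blue station's cup. Origin: centre of its underside; its top face is 11 above, i.e. 70 above the bench with the cup up. Press it in the middle of its top (the bore is solid to the fingers); it must not take more than 20 N (lengths in mm)
- station_red: comparator station bolted to the bench, with a rejected bearing, to be left alone: dark steel foot disc 80 diameter x 10 high, red-painted round body 56 diameter up to 42 high, on top a bright steel cup carrying a ball bearing (30 outer diameter x 9 high). Origin: centre of the underside, z up, the cup's axis is the z axis. A small dial (38 diameter) sticks out of its foot towards local -x, to 65 from the axis and 40 high (lengths in mm)
- seat_red (a point): centre of the inner floor of the red station's cup when the cup is up, 59 above the bench; fixed to the station. The cup rim stands 5 above this floor and is 39 in outer diameter, so the bearing stands proud of the rim (lengths in mm)
- cup_red (a joint): how far (m) the red station's cup is pushed down: 0 is up, 0.010 the hard stop. A spring lifts it: about 1.5 N to start it moving, 4 N at 0.005, 6.5 N at 0.010; it is damped (15 N per m/s) and rises by itself when released
- bearing_red: steel ball bearing 30 diameter x 9 high, lying loose and flat in the red station's cup. Origin: centre of its underside; its top face is 9 above, i.e. 68 above the bench with the cup up. The rejected bearing: not to be touched (lengths in mm)
- capacitor_left: motor capacitor, white can with a blue band, 36 diameter x 74 high with its two terminals, standing loose behind the stations, the one to the left as the robot sees it; origin: centre of its underside; bystander (lengths in mm)
- capacitor_right: motor capacitor, white can with a blue band, 36 diameter x 74 high with its two terminals, standing loose behind the stations, the one to the right as the robot sees it; origin: centre of its underside; bystander (lengths in mm)
- grease_tin: round dark green tin, 70 diameter x 44 high, standing loose behind the stations; origin: centre of its underside; bystander (lengths in mm)
Mind the look-alikes: they are no part of the job. What is shaped like the bearing_yellow but purple is not meant. What is shaped like the bearing_blue but pink is not meant.

How it is judged:
By the outcome, as a careful person would: the job done as asked, in the order asked, and still so for the second after the job is handed in, with the robot touching nothing.
It also fails if it takes over 48 s, if anything falls off the work surface, if the arm or the gripper's body presses on something with over 40 N, if the wrist force passes 120 N, or if a joint passes its speed limit or range.

ROBOT

A 6-joint arm with a two-finger parallel gripper is mounted at the origin on a cart in front of the work surface, level with it; the furniture and walls round the work are solid. World frame = base frame: x ahead of the robot, y to its left, z up, the work surface at z = 0. Lengths are in m, angles in degrees, forces in N, time in s.
With the tool pointing down it reaches from about 0.3 to 0.75 m from the base axis. Payload 8.5 kg.
Tool frame: the origin (TCP) lies at the very end of the fingers, on their centre line; the grasp point (between the pads) lies 19 mm behind it; z points along the fingers, y is the direction in which the jaws open and shut (so a half turn about z gives the same grasp; the last joint's range is limited). The gripper opens to 85 mm and grips with 20 to 120 N. Pads are 22 mm wide; open, the fingers measure 114 mm over their backs; the gripper's body (76 mm by 85 mm) begins 54 mm behind the grasp point. The pads swing forward as they close: fully open they stand 13 mm farther back than shut.
Start: joints at [-83.669, 21.807, 74.336, -0, 83.858, -12.336], TCP at [0.176, -0.521, 0.231] pointing down, gripper open.
Joint ranges: [-178.18, 178.18], [-50.72, 133.34], [12.68, 142.11], [-81.47, 261.47], [9.98, 163.14], [-165.26, 165.26]. Speed limits (degrees/s): [136.94, 136.94, 180, 180, 180, 180].

INTERFACE

Orientations are given as a 3x3 rotation matrix whose columns are the frame's x, y, z axes.
In Python, from rig import status, vision, env gives the robot as it stands.
- The arm moves only by the tool send_rows, never from a script. Its argument "targets" is a list of rows, each a list of 7 numbers: the shift along the tool's x, y, z in units of 50 mm (1.0 is 50 mm), then the turn, a rotation vector about the tool's x, y, z in units of 8 degrees (1.0 is 8 degrees), then the finger opening in mm, from 0 to 85.4. A call has 1 to 5 rows; each row is the pose to reach, as a shift and turn from the pose commanded when the call began, along the tool's axes at that moment; what a row does not reach only later rows make up. A row lasts 1/8 s, in which the tool goes at most 62.5 mm and 10.7 degrees, less where a joint would pass 70% of its speed; a pose out of reach is approached as far as the arm can. A call with a gripper value outside its range is refused whole. The fingers move at their own pace and stop on an object; "grip_force" is the grip in N (left out, the last holds). Time passes only in rows, so rows that repeat a pose let the fingers close. It gives the time, the measured TCP pose, the force and the opening at its end, in the units of the state.
- status.observe(): the state, without advancing time (a new reading comes with each control period).
- vision.get_image(name): name is "scene" or "top"; returns (picture, depth): 400x640x3 uint8, red, green, blue; 400x640 float32, m along the optical axis (not along the pixel's ray), 0 where there is no reading.
- vision.camera_model(name): a dict with "camera_matrix" (3x3 intrinsics, pixels), "dist" ([k1, k2, p1, p2, k3] as OpenCV has them; the pictures are not rectified), "view" (4x4, takes a point from world to camera coordinates). Camera axes: x right, y down, z forward; pixel columns grow to the right and rows downward; lengths in m; the calibration is good to about 2 mm. A picture is of the moment at which its call begins. camera_model takes no time and is no camera call.
- env.close_job(): hands the job in, once; it reports no verdict.
Trained networks look in the newest picture that a camera, given by its name, has taken for a name from the list of things; names that differ only in an ending like _2 or _b are one class to them, and where a whole thing is asked for, a point or a joint stands for the part that bears it (a point fixed in the world has none). Each returns a list of dicts, best first, with "p" (0 to 1); they miss things now and then, are a little off and sometimes report something else, mostly with a low value. They report only what shows in the picture. A call takes as long as a camera call. They do not tell look-alikes from the thing itself.
- vision.masks_of(camera, label): "pixels" (400x640 bool, what is visible of it) and "extent" ([left, top, right, bottom] in pixels, round what is visible of it).
The state is a dict: "time_s": time; "q": joint angles; "qvel": joint speeds; "joint_efforts": joint torques, N m; "position": TCP position; "tool_rot": TCP orientation; "ft_force": force on the tool from outside, world axes, zero at the start; "wrist_torque": the same for the moment, N m; "grip_width": finger opening in m.
Only numpy, scipy, OpenCV 4.12 (cv2) and the standard library are available. Lean on these libraries where they do the work, as an engineer would, in place of code of your own. Each camera call takes 0.05 s, during which the arm holds its last target.

## Working session

There is one attempt and no reset: what is moved stays moved. The work goes in short steps, Python scripts to look and compute and a tool call to move; the robot and the scene stay as the last step left them, time stands still between calls to the robot, and variables do not carry over. Pictures are saved under pics/ and viewed, and the job is handed in when it is done.

Besides the shell and the picture viewer there is one more tool, called in YAML: its name, and indented under it one key for each argument. send_rows: Moves the arm, as the interface text tells. Its arguments: {"type":"object","properties":{"targets":{"type":"array","items":{"type":"array","items":{"type":"number"}}},"grip_force":{"type":"number"}},"required":["targets"]}

```bash
ls; mkdir -p pics; python3 - <<'E'
from rig import status, vision, env
import cv2,numpy as np
for n in ("scene","top"):
    im,d=vision.get_image(n); cv2.imwrite(f"pics/{n}0.png",im[:,:,::-1]); np.savez(f"/tmp/{n}0.npz",im=im,d=d)
    m=vision.camera_model(n); print(n,m)
print(status.observe())
E
```

```text
pics
scene {'camera_matrix': array([[464.53569549,   0.        , 313.83070386],
       [  0.        , 464.53569549, 202.13623825],
       [  0.        ,   0.        ,   1.        ]]), 'dist': array([-0.03415786,  0.        ,  0.        ,  0.        ,  0.        ]), 'view': array([[-6.56899836e-01, -7.53977621e-01,  5.94038638e-04,
         4.08373006e-01],
       [-5.76404082e-01,  5.01681428e-01, -6.45038044e-01,
         3.28755635e-01],
       [ 4.86046231e-01, -4.24067792e-01, -7.64150227e-01,
         8.55552279e-01],
       [ 0.00000000e+00,  0.00000000e+00,  0.00000000e+00,
         1.00000000e+00]])}
top {'camera_matrix': array([[376.52620034,   0.        , 321.11499544],
       [  0.        , 376.52620034, 200.20040434],
       [  0.        ,   0.        ,   1.        ]]), 'dist': array([-0.00488838,  0.        ,  0.        ,  0.        ,  0.        ]), 'view': array([[ 0.02806397, -0.99956249, -0.00934062,  0.05199649],
       [-0.99954592, -0.0279585 , -0.01123706,  0.54739332],
       [ 0.01097099,  0.00965173, -0.99989323,  0.91931436],
       [ 0.        ,  0.        ,  0.        ,  1.        ]])}
{'time_s': 0.1, 'q': array([-8.36677125e+01,  2.18381872e+01,  7.43789305e+01, -7.60739516e-04,
        8.38576707e+01, -1.23373818e+01]), 'qvel': array([-0.0380703 , -0.1500197 , -0.08848867,  0.04569851,  0.00188102,
        0.04191539]), 'joint_efforts': array([ 3.81320715e-03, -4.49222875e+01, -2.31655240e+01, -1.69738450e-04,
        3.70298338e-03,  4.61912987e-05]), 'position': array([ 0.17601228, -0.52080445,  0.23077232]), 'tool_rot': array([[ 9.47379432e-01,  3.20112773e-01, -1.57088316e-04],
       [ 3.20112701e-01, -9.47378583e-01,  1.29588366e-03],
       [ 2.66006805e-04, -1.27797949e-03, -9.99999148e-01]]), 'ft_force': array([-0.28707295, -0.19709443, -0.48689652]), 'wrist_torque': array([-0.02508028,  0.02456611,  0.01644716]), 'grip_width': 0.08546102438304728}
```

View pics/scene0.png

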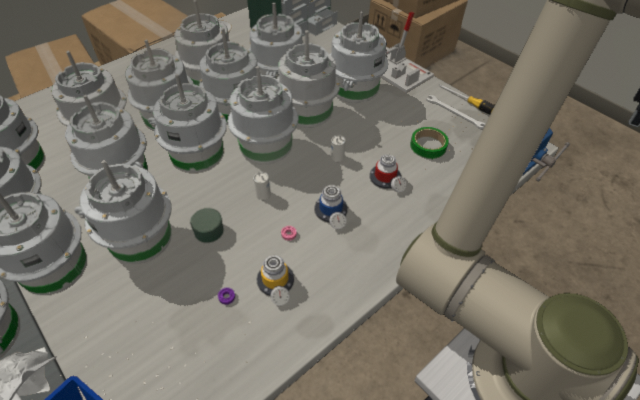

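View pics/top0.png

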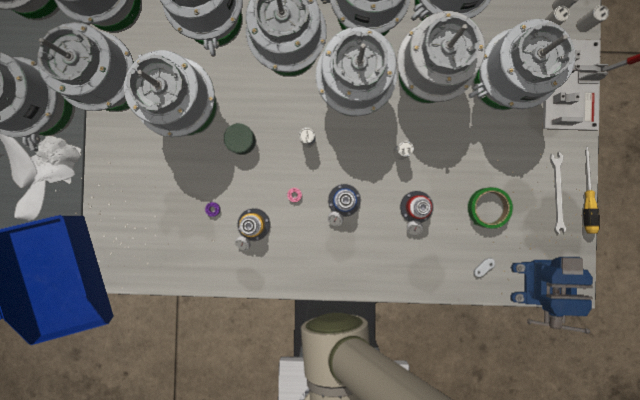

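Scene picture: the yellow station is at (275,270), blue at (332,200) and red at (386,170). Loose purple and pink rings lie on the bench at (227,296) and (289,232). Top picture: yellow (252,225), blue (345,200), red (419,207), purple (213,210), pink (294,195), tin (239,138), capacitors (307,135) and (405,149).

Candidates for the bearings are those in the cups at yellow (249,226), blue (345,199) and red (421,206), plus the loose purple and pink rings. I choose the ones in the yellow and blue cups.

```bash
cat > h.py <<'E'
from rig import status, vision, env
import cv2,numpy as np
def ray(cam,uv):
    m=vision.camera_model(cam);K=m["camera_matrix"];V=m["view"]
    p=cv2.undistortPoints(np.array(uv,float).reshape(-1,1,2),K,np.array(m["dist"])).reshape(-1,2)
    R=V[:3,:3];c=-R.T@V[:3,3]
    return c,np.c_[p,np.ones(len(p))]@R
def at_z(cam,uv,z):
    c,d=ray(cam,uv); return c+d*((z-c[2])/d[:,2])[:,None]
def pts(cam,mask,d):
    v,u=np.nonzero(mask&(d>0)); c,r=ray(cam,np.c_[u,v]); return c+r*d[v,u][:,None]
E
python3 - <<'E'
from h import *
for cam in ("top","scene"):
    im,d=vision.get_image(cam)
    for l in ("bearing_yellow","bearing_blue","bearing_red","station_yellow","station_blue","station_red"):
        for r in vision.masks_of(cam,l)[:4]:
            m=r["pixels"]; P=pts(cam,m,d)
            s=f"{cam} {l} p={r['p']:.2f} ext={np.round(r['extent'])} n={m.sum()}"
            if len(P):
                v,u=np.nonzero(m); top=P[P[:,2]>0.064]
                (cx,cy),rad=cv2.minEnclosingCircle(np.c_[u,v].astype(np.float32))
                s+=f" med={np.median(P,0).round(4)} zmax={P[:,2].max():.3f} nTop={len(top)} meanTop={top.mean(0).round(4) if len(top) else 0} circ@70={at_z(cam,[[cx,cy]],.07)[0].round(4)}"
            print(s)
    cv2.imwrite(f"pics/{cam}_crop.png",cv2.resize(im[160:260,190:450] if cam=="top" else im[140:310,200:430],None,fx=3,fy=3,interpolation=cv2.INTER_CUBIC)[:,:,::-1])
E
```

```text
top bearing_yellow p=0.67 ext=[239. 219. 256. 232.] n=151 med=[0.4834 0.2316 0.0693] zmax=0.072 nTop=144 meanTop=[0.4827 0.231  0.0692] circ@70=[0.4823 0.2308 0.07  ]
top bearing_yellow p=0.60 ext=[237. 211. 272. 252.] n=820 med=[0.4757 0.2295 0.0237] zmax=0.071 nTop=42 meanTop=[0.4828 0.2331 0.0663] circ@70=[0.4741 0.2259 0.07  ]
top bearing_yellow p=0.50 ext=[204. 202. 220. 215.] n=173 med=[0.5148 0.3329 0.0099] zmax=0.014 nTop=0 meanTop=0 circ@70=[0.5168 0.3139 0.07  ]
top bearing_yellow p=0.34 ext=[327. 181. 362. 225.] n=835 med=[0.5366 0.0198 0.0219] zmax=0.073 nTop=53 meanTop=[0.5459 0.0111 0.0662] circ@70=[0.535  0.0196 0.07  ]
top bearing_blue p=0.45 ext=[337. 190. 355. 208.] n=195 med=[0.5467 0.0104 0.0689] zmax=0.074 nTop=153 meanTop=[0.5472 0.0107 0.0695] circ@70=[0.547  0.0109 0.07  ]
top bearing_blue p=0.45 ext=[288. 188. 303. 203.] n=120 med=[0.5562 0.1331 0.0105] zmax=0.015 nTop=0 meanTop=0 circ@70=[0.5554 0.1275 0.07  ]
top station_yellow p=0.58 ext=[237. 208. 272. 251.] n=751 med=[0.4739 0.226  0.0227] zmax=0.067 nTop=28 meanTop=[0.4855 0.2256 0.065 ] circ@70=[0.4727
[... 1128 characters left out ...]
457 0.0152 0.07  ]
scene bearing_red p=0.50 ext=[382. 154. 395. 167.] n=70 med=[ 0.537  -0.1639  0.0675] zmax=0.071 nTop=54 meanTop=[ 0.5351 -0.1606  0.068 ] circ@70=[ 0.5346 -0.1604  0.07  ]
scene station_yellow p=0.67 ext=[257. 261. 295. 306.] n=1071 med=[0.462  0.2495 0.0266] zmax=0.067 nTop=21 meanTop=[0.4712 0.2422 0.0652] circ@70=[0.4416 0.2583 0.07  ]
scene station_blue p=0.67 ext=[315. 194. 349. 228.] n=822 med=[0.5281 0.0315 0.0273] zmax=0.067 nTop=17 meanTop=[0.5322 0.0185 0.0649] circ@70=[0.5034 0.0499 0.07  ]
scene station_red p=0.97 ext=[368. 160. 408. 194.] n=796 med=[ 0.5184 -0.1473  0.026 ] zmax=0.067 nTop=16 meanTop=[ 0.5304 -0.1513  0.0655] circ@70=[ 0.4912 -0.1195  0.07  ]
```

View pics/top_crop.png

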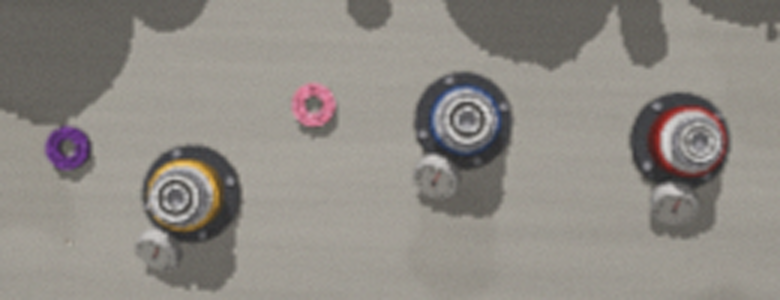

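View pics/scene_crop.png

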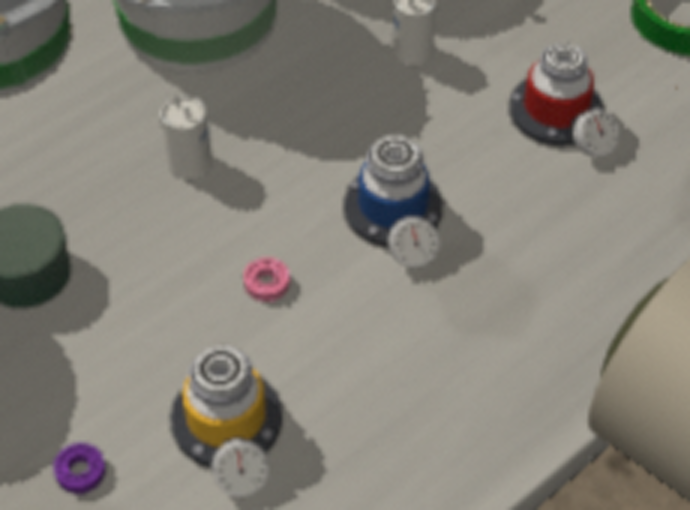

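```bash
python3 - <<'E'
from h import *
for n,a,b in (("Y",(248.7,225.4),(273.4,262.7)),("B",(345.7,199.4),(331.1,190.8))):
    print(n,at_z("top",[a],.07)[0].round(4),at_z("scene",[b],.07)[0].round(4))
    # triangulate
    A=[];r=[]
    for cam,uv in(("top",a),("scene",b)):
        c,d=ray(cam,[uv]);d=d[0]/np.linalg.norm(d[0]);M=np.eye(3)-np.outer(d,d);A.append(M);r.append(M@c)
    print(np.linalg.lstsq(np.vstack(A),np.hstack(r),rcond=None)[0].round(4))
# top-surface depth midrange within 64..75mm near each
for cam in("top","scene"):
    z=np.load(f"/tmp/{cam}0.npz");P=pts(cam,np.ones((400,640),bool),z["d"])
    for c in((.482,.232),(.546,.012)):
        Q=P[(np.hypot(P[:,0]-c[0],P[:,1]-c[1])<.022)&(P[:,2]>.0665)&(P[:,2]<.08)]
        (x,y),r=cv2.minEnclosingCircle(Q[:,:2].astype(np.float32)*1000); print(cam,len(Q),Q.mean(0).round(4),np.median(Q[:,2]).round(4),round(x,1),round(y,1),round(r,1))
E
```

```text
Y [0.483  0.2298 0.07  ] [0.4809 0.2311 0.07  ]
[0.4827 0.2302 0.067 ]
B [0.5484 0.0109 0.07  ] [0.5476 0.0122 0.07  ]
[0.5485 0.0109 0.0683]
top 159 [0.482  0.2308 0.0694] 0.0694 482.4 232.2 19.0
top 147 [0.5473 0.0108 0.0698] 0.0699 548.3 12.8 19.3
scene 184 [0.4809 0.2327 0.0694] 0.0694 480.7 231.8 18.8
scene 132 [0.5464 0.0129 0.0696] 0.0694 545.5 10.6 21.0
```

The close crops confirm the choice: the bearings sit in the cups with the yellow and blue bodies, and the loose rings are purple and pink. The cameras and depth agree on a yellow top of about (0.482, 0.231, 0.070) and a blue top of about (0.5475, 0.0115, 0.070). I'll move high over yellow while closing the fingers.

send_rows:
  targets:
    - [0.76, -0.88, 0, 0, 0, 0, 0]
    - [1.52, -1.76, 0, 0, 0, 0, 0]
    - [2.28, -2.64, 0, 0, 0, 0, 0]
    - [3.04, -3.52, 0, 0, 0, 0, 0]
    - [3.8, -4.4, 0, 0, 0, 0, 0]
  grip_force: 20

```text
time_s: 1.42
position: [0.286, -0.2501, 0.2315]
tool_rot: [[0.948, 0.319, 0.0], [0.319, -0.948, -0.0], [0.0, 0.001, -1.0]]
ft_force: [0.7, -0.9, -0.5]
grip_width: 0.0002
```

send_rows:
  targets:
    - [0.76, -0.88, 0, 0, 0, 0, 0]
    - [1.52, -1.76, 0, 0, 0, 0, 0]
    - [2.28, -2.64, 0, 0, 0, 0, 0]
    - [3.04, -3.52, 0, 0, 0, 0, 0]
    - [3.8, -4.4, 0, 0, 0, 0, 0]

```text
time_s: 2.05
position: [0.3957, 0.0193, 0.2317]
tool_rot: [[0.947, 0.32, 0.001], [0.32, -0.947, -0.0], [0.001, 0.001, -1.0]]
ft_force: [0.1, -1.4, -0.2]
grip_width: -0.0001
```

send_rows:
  targets:
    - [0.76, -0.88, 0, 0, 0, 0, 0]
    - [1.52, -1.76, 0, 0, 0, 0, 0]
    - [2.28, -2.64, 0, 0, 0, 0, 0]
    - [2.9, -3.4, 0, 0, 0, 0, 0]
    - [3.0, -3.5, 0, 0, 0, 0, 0]

```text
time_s: 2.68
position: [0.4816, 0.2335, 0.2308]
tool_rot: [[0.946, 0.323, -0.0], [0.323, -0.946, 0.0], [-0.0, -0.0, -1.0]]
ft_force: [0.0, 0.4, 0.8]
grip_width: -0.0001
```

send_rows:
  targets:
    - [-0.01, 0.05, 0.9, 0, 0, 0, 0]
    - [-0.01, 0.05, 1.8, 0, 0, 0, 0]
    - [-0.01, 0.05, 2.6, 0, 0, 0, 0]
    - [-0.01, 0.05, 2.8, 0, 0, 0, 0]
    - [-0.01, 0.05, 2.8, 0, 0, 0, 0]

```text
time_s: 3.3
position: [0.482, 0.2283, 0.092]
tool_rot: [[0.948, 0.32, 0.0], [0.32, -0.948, 0.0], [0.0, 0.0, -1.0]]
ft_force: [0.3, -0.4, -0.8]
grip_width: -0.0002
```

```bash
python3 - <<'E'
from h import *
im,d=vision.get_image("scene"); s=status.observe(); print(s["position"],s["ft_force"],s["tool_rot"])
im2,_=vision.get_image("top")
a=cv2.resize(im[190:310,200:360],None,fx=4,fy=4,interpolation=cv2.INTER_CUBIC)
cv2.imwrite("pics/y1.png",a[:,:,::-1]); cv2.imwrite("pics/y1t.png",cv2.resize(im2[150:270,170:330],None,fx=4,fy=4)[:,:,::-1])
E
```

```text
[0.48236572 0.22855556 0.09267469] [-0.24299901 -0.94479928  0.23941577] [[ 9.47503916e-01  3.19737814e-01  2.01484157e-03]
 [ 3.19737678e-01 -9.47506021e-01  3.98361451e-04]
 [ 2.03644574e-03  2.66771730e-04 -9.99997891e-01]]
```

View pics/y1.png

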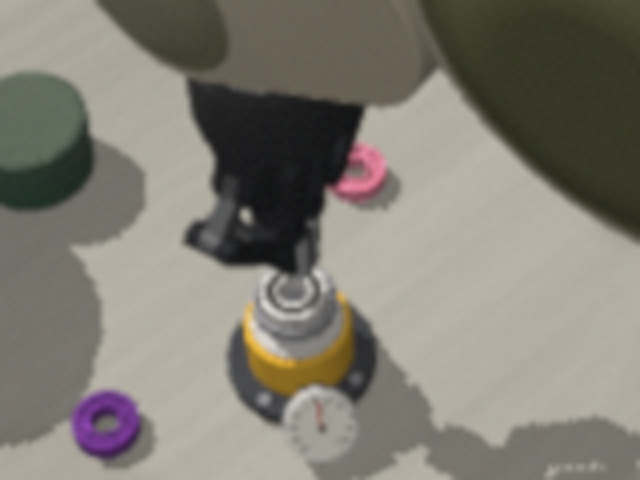

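View pics/y1t.png

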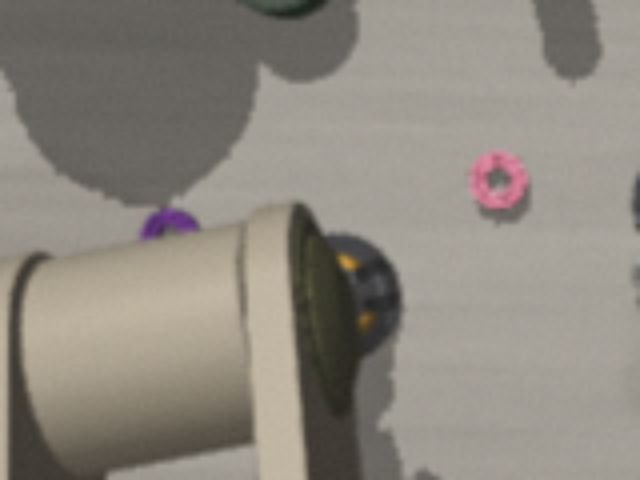

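Scene crop: the closed fingertips stand directly above the yellow bearing, whose bore is at crop (294,290). In the top view the arm hides it. I'll correct 2 mm and come down to contact slowly.

send_rows:
  targets:
    - [0.01, -0.04, 0.18, 0, 0, 0, 0]
    - [0.01, -0.04, 0.32, 0, 0, 0, 0]
    - [0.01, -0.04, 0.36, 0, 0, 0, 0]
    - [0.01, -0.04, 0.4, 0, 0, 0, 0]
    - [0.01, -0.04, 0.42, 0, 0, 0, 0]

```text
time_s: 4.03
position: [0.4815, 0.2308, 0.0703]
tool_rot: [[0.947, 0.32, 0.0], [0.32, -0.947, 0.0], [0.0, -0.0, -1.0]]
ft_force: [0.5, 0.7, 0.0]
grip_width: -0.0003
```

```bash
python3 - <<'E'
from h import *
im,d=vision.get_image("scene"); s=status.observe(); print(s["position"],s["ft_force"])
a=cv2.resize(im[220:300,220:330],None,fx=6,fy=6,interpolation=cv2.INTER_CUBIC)
cv2.imwrite("pics/y2.png",a[:,:,::-1])
E
```

```text
[0.48147834 0.23074346 0.07022524] [1.20247787 0.2802158  0.82600816]
```

View pics/y2.png

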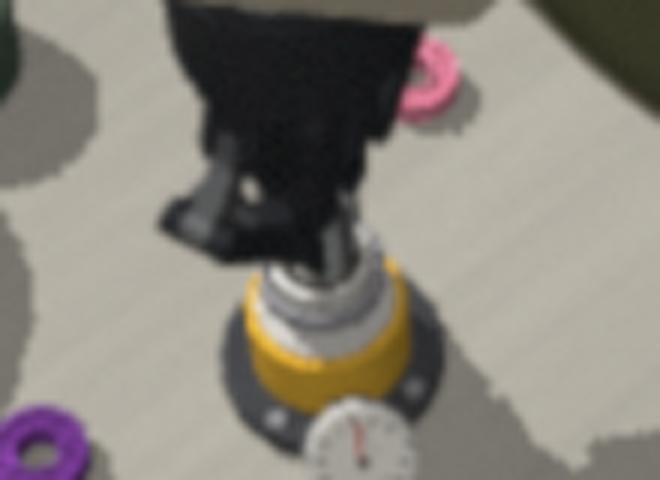

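The tips are right at the bearing's top and centred on it. Now the press.

send_rows:
  targets:
    - [0, 0, 0.04, 0, 0, 0, 0]
    - [0, 0, 0.08, 0, 0, 0, 0]
    - [0, 0, 0.11, 0, 0, 0, 0]
    - [0, 0, 0.13, 0, 0, 0, 0]
    - [0, 0, 0.14, 0, 0, 0, 0]

```text
time_s: 4.7
position: [0.4816, 0.2308, 0.0635]
tool_rot: [[0.947, 0.32, 0.0], [0.32, -0.947, 0.0], [0.0, 0.0, -1.0]]
ft_force: [-1.0, 0.3, 4.8]
grip_width: 0.0001
```

send_rows:
  targets:
    - [0, 0, 0.02, 0, 0, 0, 0]
    - [0, 0, 0.03, 0, 0, 0, 0]
    - [0, 0, 0.03, 0, 0, 0, 0]
    - [0, 0, 0.03, 0, 0, 0, 0]
    - [0, 0, 0.03, 0, 0, 0, 0]

```text
time_s: 5.32
position: [0.4816, 0.2308, 0.0619]
tool_rot: [[0.947, 0.32, 0.0], [0.32, -0.947, 0.0], [0.0, 0.0, -1.0]]
ft_force: [-0.3, 0.7, 4.5]
grip_width: 0.0001
```

send_rows:
  targets:
    - [0, 0, 0, 0, 0, 0, 0]
    - [0, 0, 0, 0, 0, 0, 0]
    - [0, 0, 0, 0, 0, 0, 0]
    - [0, 0, 0, 0, 0, 0, 0]
    - [0, 0, 0, 0, 0, 0, 0]

```text
time_s: 5.95
position: [0.4816, 0.2308, 0.0619]
tool_rot: [[0.947, 0.32, 0.0], [0.32, -0.947, 0.0], [0.0, 0.0, -1.0]]
ft_force: [0.6, 0.3, 4.1]
grip_width: 0.0003
```

```bash
python3 - <<'E'
from h import *
im,d=vision.get_image("scene"); s=status.observe(); print(s["time_s"],s["position"],s["ft_force"])
a=cv2.resize(im[220:300,220:330],None,fx=6,fy=6,interpolation=cv2.INTER_CUBIC)
cv2.imwrite("pics/y3.png",a[:,:,::-1])
E
```

```text
6.0 [0.48154561 0.23078766 0.06185012] [ 0.55804093 -0.18704598  4.77771797]
```

View pics/y3.png

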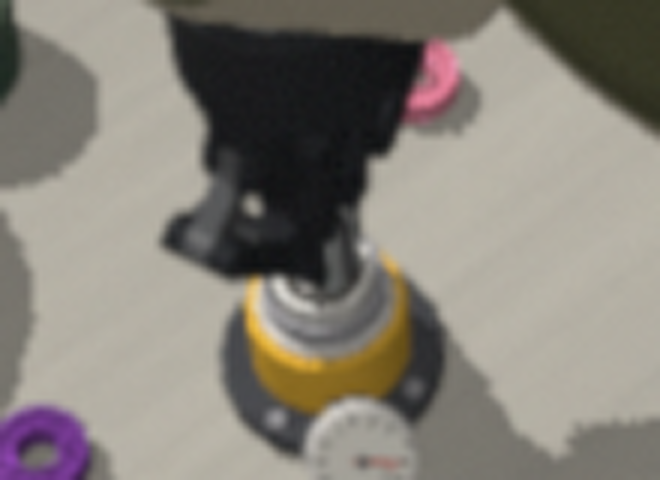

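The cup is down: the dial needle has swung 90°, z is 0.0619 (about 8 mm of travel), and the force is about 4.6 N. I'll hold for a moment more, then release.

send_rows:
  targets:
    - [0, 0, -0.06, 0, 0, 0, 0]
    - [0, 0, -0.12, 0, 0, 0, 0]
    - [0, 0, -0.18, 0, 0, 0, 0]
    - [0, 0, -0.3, 0, 0, 0, 0]
    - [0, 0, -0.6, 0, 0, 0, 0]

```text
time_s: 6.62
position: [0.4809, 0.2306, 0.092]
tool_rot: [[0.947, 0.32, -0.002], [0.32, -0.947, -0.0], [-0.002, -0.0, -1.0]]
ft_force: [-0.6, -0.4, -0.7]
grip_width: 0.0003
```

send_rows:
  targets:
    - [0, 0, -0.4, 0, 0, 0, 0]
    - [0, 0, -1.2, 0, 0, 0, 0]
    - [0, 0, -1.4, 0, 0, 0, 0]
    - [0, 0, -1.4, 0, 0, 0, 0]

```text
time_s: 7.12
position: [0.4814, 0.2308, 0.1624]
tool_rot: [[0.947, 0.32, 0.001], [0.32, -0.947, 0.0], [0.001, 0.0, -1.0]]
ft_force: [-0.2, 0.0, -0.6]
grip_width: 0.0002
```

```bash
python3 - <<'E'
from h import *
im,d=vision.get_image("scene"); s=status.observe(); print(s["time_s"],s["position"],s["ft_force"])
R=s["tool_rot"]; t=np.array([.5475,.0115,s["position"][2]]); print((R.T@(t-s["position"])/.05).round(2))
cv2.imwrite("pics/y4.png",cv2.resize(im[140:310,200:430],None,fx=3,fy=3,interpolation=cv2.INTER_CUBIC)[:,:,::-1])
E
```

```text
7.175 [0.48107593 0.23068159 0.16148477] [-0.47313098 -0.52986796 -0.26597751]
[-0.14  4.58 -0.  ]
```

View pics/y4.png

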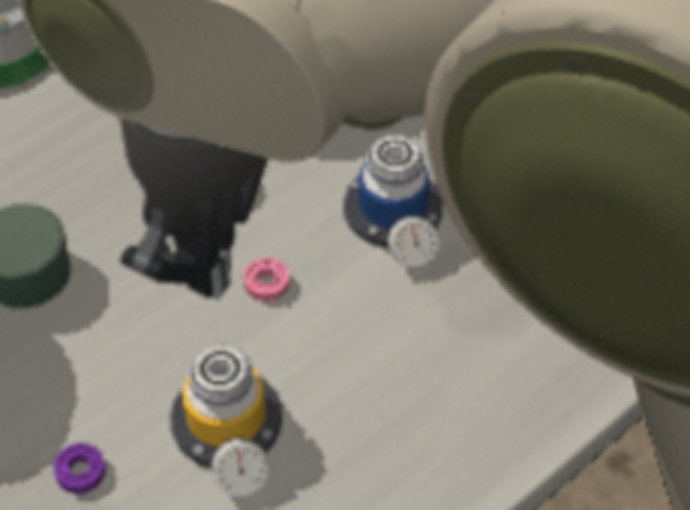

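The yellow cup is up again, its bearing is in place and its dial reads zero. I'll go to blue at z = 0.16.

send_rows:
  targets:
    - [-0.03, 1.0, 0, 0, 0, 0, 0]
    - [-0.06, 2.0, 0, 0, 0, 0, 0]
    - [-0.09, 3.0, 0, 0, 0, 0, 0]
    - [-0.12, 4.0, 0, 0, 0, 0, 0]
    - [-0.14, 4.58, 0, 0, 0, 0, 0]

```text
time_s: 7.8
position: [0.548, 0.0094, 0.1604]
tool_rot: [[0.948, 0.318, -0.003], [0.318, -0.948, 0.0], [-0.002, -0.001, -1.0]]
ft_force: [-1.0, 0.4, -0.2]
grip_width: -0.0004
```

send_rows:
  targets:
    - [0, 0, 0.1, 0, 0, 0, 0]
    - [0, 0, 0.8, 0, 0, 0, 0]
    - [0, 0, 1.3, 0, 0, 0, 0]
    - [0, 0, 1.4, 0, 0, 0, 0]
    - [0, 0, 1.4, 0, 0, 0, 0]

```text
time_s: 8.43
position: [0.548, 0.0122, 0.0919]
tool_rot: [[0.947, 0.321, -0.0], [0.321, -0.947, 0.0], [-0.0, -0.0, -1.0]]
ft_force: [0.6, -1.2, -0.2]
grip_width: -0.0001
```

```bash
python3 - <<'E'
from h import *
im,d=vision.get_image("scene"); s=status.observe(); print(s["time_s"],s["position"],s["ft_force"])
R=s["tool_rot"]; t=np.array([.5475,.0115,.07]); print((R.T@(t-s["position"])/.05).round(2))
cv2.imwrite("pics/b1.png",cv2.resize(im[140:240,270:390],None,fx=5,fy=5,interpolation=cv2.INTER_CUBIC)[:,:,::-1])
E
```

```text
8.475 [0.54834064 0.01198791 0.09239781] [0.38531933 0.49414141 0.24701288]
[-0.02  0.    0.45]
```

View pics/b1.png

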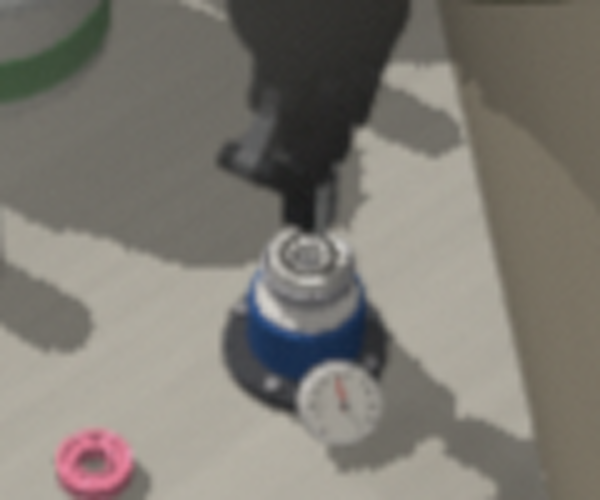

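The tip is above the blue bearing, whose bore is at crop (307,255), with an error under 1 mm. I'll come down.

send_rows:
  targets:
    - [-0.01, 0, 0.18, 0, 0, 0, 0]
    - [-0.01, 0, 0.32, 0, 0, 0, 0]
    - [-0.01, 0, 0.36, 0, 0, 0, 0]
    - [-0.01, 0, 0.4, 0, 0, 0, 0]
    - [-0.01, 0, 0.42, 0, 0, 0, 0]

```text
time_s: 9.1
position: [0.5477, 0.0114, 0.0708]
tool_rot: [[0.947, 0.32, 0.0], [0.32, -0.947, -0.0], [0.0, 0.0, -1.0]]
ft_force: [-0.4, 0.8, -0.1]
grip_width: -0.0004
```

```bash
python3 - <<'E'
from h import *
im,d=vision.get_image("scene"); s=status.observe(); print(s["time_s"],s["position"],s["ft_force"])
cv2.imwrite("pics/b2.png",cv2.resize(im[140:240,270:390],None,fx=5,fy=5,interpolation=cv2.INTER_CUBIC)[:,:,::-1])
E
```

```text
9.15 [0.54767291 0.01137762 0.07074579] [ 0.49775311 -0.37975561  0.03481167]
```

View pics/b2.png

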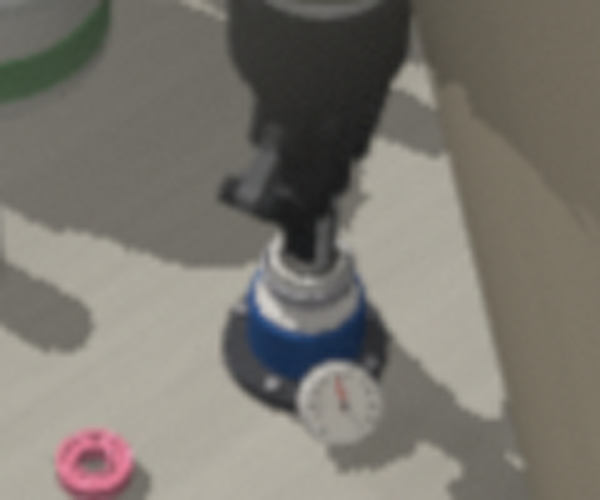

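The tips are just above the blue bearing's face and centred. Press to about 8 mm and hold.

send_rows:
  targets:
    - [0, 0, 0.04, 0, 0, 0, 0]
    - [0, 0, 0.08, 0, 0, 0, 0]
    - [0, 0, 0.12, 0, 0, 0, 0]
    - [0, 0, 0.15, 0, 0, 0, 0]
    - [0, 0, 0.17, 0, 0, 0, 0]

```text
time_s: 9.78
position: [0.5478, 0.0114, 0.0625]
tool_rot: [[0.947, 0.32, 0.001], [0.32, -0.947, -0.0], [0.0, 0.0, -1.0]]
ft_force: [-0.4, 1.3, 4.9]
grip_width: -0.0
```

send_rows:
  targets:
    - [0, 0, 0.01, 0, 0, 0, 0]
    - [0, 0, 0.01, 0, 0, 0, 0]
    - [0, 0, 0.01, 0, 0, 0, 0]
    - [0, 0, 0.01, 0, 0, 0, 0]
    - [0, 0, 0.01, 0, 0, 0, 0]

```text
time_s: 10.4
position: [0.5478, 0.0114, 0.0619]
tool_rot: [[0.947, 0.32, 0.0], [0.32, -0.947, -0.0], [0.0, 0.0, -1.0]]
ft_force: [1.2, 0.7, 4.0]
grip_width: -0.0004
```

send_rows:
  targets:
    - [0, 0, 0, 0, 0, 0, 0]
    - [0, 0, 0, 0, 0, 0, 0]
    - [0, 0, 0, 0, 0, 0, 0]
    - [0, 0, 0, 0, 0, 0, 0]

```text
time_s: 10.9
position: [0.5478, 0.0114, 0.0619]
tool_rot: [[0.947, 0.32, 0.0], [0.32, -0.947, -0.0], [0.0, 0.0, -1.0]]
ft_force: [2.4, 0.2, 5.1]
grip_width: 0.0001
```

```bash
python3 - <<'E'
from h import *
im,d=vision.get_image("scene"); s=status.observe(); print(s["time_s"],s["position"],s["ft_force"])
cv2.imwrite("pics/b3.png",cv2.resize(im[140:240,270:390],None,fx=5,fy=5,interpolation=cv2.INTER_CUBIC)[:,:,::-1])
E
```

```text
10.95 [0.54777718 0.0113932  0.06189046] [ 1.63581226 -0.28172475  3.54371528]
```

View pics/b3.png

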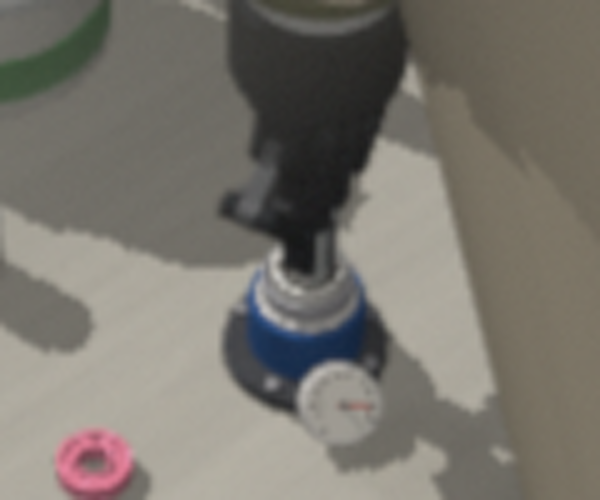

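The blue cup is down and its needle has swung to the right as yellow's did. It has been held for over a second. I'll release and withdraw.

send_rows:
  targets:
    - [0, 0, -0.06, 0, 0, 0, 0]
    - [0, 0, -0.12, 0, 0, 0, 0]
    - [0, 0, -0.18, 0, 0, 0, 0]
    - [0, 0, -0.3, 0, 0, 0, 0]
    - [0, 0, -0.6, 0, 0, 0, 0]

```text
time_s: 11.58
position: [0.5471, 0.0115, 0.0919]
tool_rot: [[0.947, 0.32, -0.002], [0.32, -0.947, 0.0], [-0.002, -0.001, -1.0]]
ft_force: [0.3, 0.3, 0.4]
grip_width: 0.0002
```

send_rows:
  targets:
    - [0, 0, -0.6, 0, 0, 0, 0]
    - [0, 0, -1.4, 0, 0, 0, 0]
    - [0, 0, -2.2, 0, 0, 0, 0]
    - [0, 0, -2.8, 0, 0, 0, 0]
    - [0, 0, -2.8, 0, 0, 0, 0]

```text
time_s: 12.2
position: [0.5482, 0.0114, 0.2347]
tool_rot: [[0.947, 0.32, 0.005], [0.32, -0.947, -0.001], [0.004, 0.003, -1.0]]
ft_force: [-0.6, -0.1, -0.7]
grip_width: -0.0001
```

send_rows:
  targets:
    - [0, 0.9, 0, 0, 0, 0, 0]
    - [0, 1.8, 0, 0, 0, 0, 0]
    - [-0.6, 2.6, 0, 0, 0, 0, 0]
    - [-1.0, 3.2, 0, 0, 0, 0, 0]
    - [-1.0, 3.2, 0, 0, 0, 0, 0]

```text
time_s: 12.82
position: [0.5506, -0.158, 0.2309]
tool_rot: [[0.948, 0.317, -0.002], [0.317, -0.948, 0.001], [-0.002, -0.001, -1.0]]
ft_force: [0.5, 0.2, -0.6]
grip_width: 0.0001
```

```bash
python3 - <<'E'
from h import *
im,d=vision.get_image("scene"); im2,_=vision.get_image("top"); s=status.observe(); print(s["time_s"],s["position"],s["ft_force"])
cv2.imwrite("pics/e1.png",cv2.resize(im[110:310,190:450],None,fx=3,fy=3,interpolation=cv2.INTER_CUBIC)[:,:,::-1])
cv2.imwrite("pics/e2.png",im2[:,:,::-1])
E
```

```text
12.925 [ 0.55122913 -0.15578721  0.23127804] [ 1.52958891  0.69412433 -0.45865593]
```

View pics/e1.png

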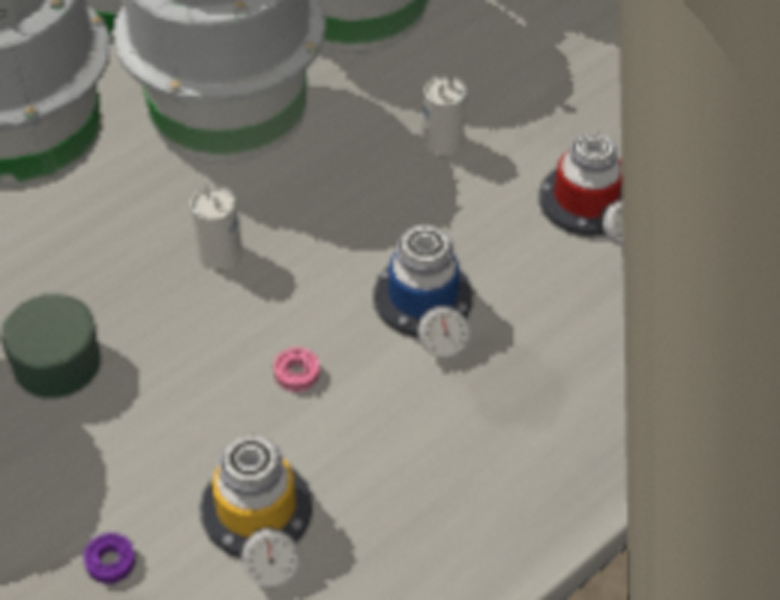

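View pics/e2.png

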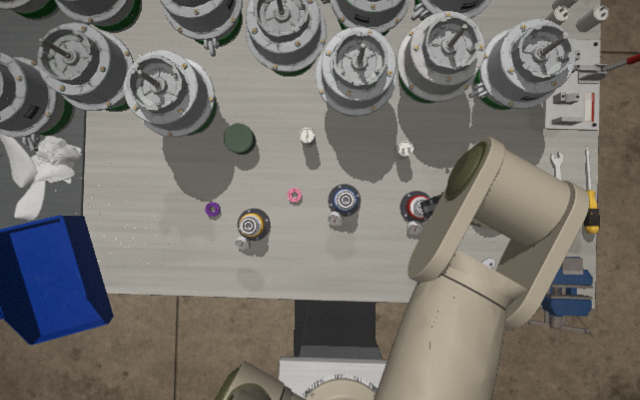

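All the cups are up, the dials are at zero and the bystanders haven't moved. The hand is hovering high over red, so I'll withdraw it further to one side.

send_rows:
  targets:
    - [-0.6, 0.8, 0, 0, 0, 0, 0]
    - [-1.2, 1.6, 0, 0, 0, 0, 0]
    - [-1.8, 2.4, 0, 0, 0, 0, 0]
    - [-2.0, 2.7, 0, 0, 0, 0, 0]
    - [-2.0, 2.7, 0, 0, 0, 0, 0]

```text
time_s: 13.55
position: [0.5002, -0.3157, 0.2315]
tool_rot: [[0.947, 0.32, -0.0], [0.32, -0.947, 0.001], [-0.0, -0.001, -1.0]]
ft_force: [0.2, -0.0, -0.9]
grip_width: -0.0001
```

send_rows:
  targets:
    - [0, 0, 0, 0, 0, 0, 0]
    - [0, 0, 0, 0, 0, 0, 0]

```text
time_s: 13.8
position: [0.5006, -0.3147, 0.232]
tool_rot: [[0.947, 0.322, 0.0], [0.322, -0.947, 0.0], [0.0, -0.0, -1.0]]
ft_force: [-0.4, -0.6, -0.7]
grip_width: 0.0001
```

```bash
python3 - <<'E'
from h import *
s=status.observe(); print(s["time_s"],s["position"],s["ft_force"],abs(s["qvel"]).max())
print(env.close_job())
E
```

```text
13.8 [ 0.50057246 -0.31467974  0.23198239] [-0.37850104 -0.5774735  -0.6534116 ] 0.4524543621242505
the job is handed in; nothing more can be done
None
```

I pressed the yellow bearing and then the blue one with the closed fingertips. Each went down about 8 mm in the middle, was held for just over a second, and was let up again. The job was handed in at 13.8 s with the hand withdrawn clear of everything.

- **Last pictures:** after both presses, all three cups were up, the yellow and blue dials were back at zero, and the capacitors and grease tin looked unmoved. The red station was not touched. I took these just before the last sideways move of the hand, and no picture after it.
- **One disagreement:** at the hold the wrist force read about 3.5–5 N, while the spring should give about 5.5 N at 8 mm. The readings scatter by about 1 N. The fingertip height and both dials swinging about 90° show the cups were well past half travel.

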